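Stepped stack of component trays

ROBOT

A 6-joint arm with a two-finger parallel gripper is mounted at the origin on a cart in front of the work surface, level with it; the furniture and walls round the work are solid. World frame = base frame: x ahead of the robot, y to its left, z up, the work surface at z = 0. Lengths are in mm, angles in rad, forces in N, time in s.
With the tool pointing down it reaches from about 375 to 925 mm from the base axis. Payload 5.7 kg.
Tool frame: the origin (TCP) lies at the very end of the fingers, on their centre line; the grasp point (between the pads) lies 19 mm behind it (robot.hold_point_z is the distance from the TCP to the grasp point, in mm); x points along the fingers, y is the direction in which the jaws open and shut, and the axes are right-handed (so a half turn about x gives the same grasp; the last joint's range is limited). The gripper opens to 85 mm and grips with 20 to 120 N. Pads are 22 mm wide; open, the fingers measure 114 mm over their backs; the gripper's body (76 mm by 85 mm) begins 54 mm behind the grasp point. The pads swing forward as they close: fully open they stand 13 mm farther back than shut.
Start: joints at [-1.321, 0.359, 1.51, -0, 1.272, -0.115], TCP at [214.041, -560.491, 231.267] pointing down, gripper open.
Joint ranges: [-2.97, 2.97], [-1.01, 2.36], [0.21, 2.38], [-0.96, 4.11], [0.2, 2.71], [-2.98, 2.98]. Speed limits (rad/s): [2.39, 2.39, 3.14, 3.14, 3.14, 3.14].

INTERFACE

Orientations are given as a unit quaternion [x, y, z, w].
In Python, from cell import status, eyes, robot gives the robot as it stands.
- The arm moves only by the shell command python3 -m creep 'ROWS' [OPENING] [FORCE]. ROWS is a JSON object of lists of equal length, an entry for each row: "linear": the shift along the tool's x, y, z in mm, a list of three; "twist": the turn about the tool's x in degrees. In form: {"linear": [[tx, ty, tz], ...], "twist": [twist, ...]}. A call has 1 to 5 rows; each row is the pose to reach, as a shift and turn from the pose commanded when the call began, along the tool's axes at that moment; what a row does not reach only later rows make up. A row lasts 1/8 s, in which the tool goes at most 62.5 mm and 10.7 degrees, less where a joint would pass 70% of its speed; a pose out of reach is approached as far as the arm can. A call with a gripper value outside its range is refused whole. OPENING is the finger opening in mm, from 0 to 85.4, set as the call begins (- or left out, the last holds). The fingers move at their own pace and stop on an object; FORCE is the grip in N (left out, the last holds). Time passes only in rows, so rows that repeat a pose let the fingers close. It gives the time, the measured TCP pose, the force and the opening at its end, in the units of the state.
- status.sense(): the state, without advancing time (a new reading comes with each control period).
- eyes.read_camera(name): name is "scene" or "top" or "wrist"; returns a dict with "frame" (480x640x3 uint8, red, green, blue), "fx", "fy", "cx", "cy" (pixels), "k1" (the pictures are not rectified: a ray, as slopes to the right and down, at radius r is drawn at 1 + k1 r^2 times it, then the intrinsics apply), "camera_from_world" (4x4, takes a point from world to camera coordinates); the wrist camera has in their place "mount" (4x4, takes a point from camera to tool coordinates, whose origin is the TCP and whose axes are the tool frame's). Camera axes: x right, y down, z forward; pixel columns grow to the right and rows downward; lengths in mm; the calibration is good to about 2 mm. A picture is of the moment at which its call begins: read the wrist's pose just before it. There is no depth.
- robot.close_job(): hands the job in, once; it reports no verdict.
The state is a dict: "clock": time; "qpos": joint angles; "qd": joint speeds; "tau": joint torques, N m; "tool_pos": TCP position; "tool_rot": TCP orientation; "wrist_force": force on the tool from outside, world axes, zero at the start; "wrist_torque": the same for the moment, N m; "grip_width": finger opening in mm.
Only numpy, scipy, OpenCV 4.12 (cv2) and the standard library are available. Lean on these libraries where they do the work, as an engineer would, in place of code of your own. Each camera call takes 0.05 s, during which the arm holds its last target.

TASK

Build a zigzag stack on the tray with the pull tab, so that its pocket next to the tab stays partly open. Set the deep two-pocket tray on its rim, in line with it but stepped about 3 cm away from the tab, then set the shallow four-pocket tray on the deep one, stepped back so that it stands straight above the bottom tray. Leave the bottom tray and the short one-pocket tray where they are.

Things in the scene. Friction and masses are not known exactly. Their poses are not given: they have to be found in the camera images.
- bottom_tray: Bottom tray: grey plastic, 120 x 56 x 40 mm, open, two pockets with brass nuts, the only tray with a pull tab (24 mm wide, 16 mm out of one end at rim height). Loose, 0.5 kg, straight ahead of the robot, any yaw. Rims level at 40 mm: sides 5 mm thick, end lips 10, bridge across the middle 16. Origin: centre of the underside without tab; x along the length to the tab end, y across, z up.
- deep_tray: Deep tray to be stacked first: grey plastic, 120 x 56 x 40 mm, two empty pockets, like the bottom tray but with no tab; 0.13 kg. Grasp it across its 56 mm width at the middle, where the bridge stiffens it. Flat underside. Origin: centre of the underside; x along the length (both ends are alike), y across the width, z up.
- shallow_tray: Shallow tray to be stacked second: grey plastic, 120 x 56 mm but only 26 mm high, four pockets in a row; 0.10 kg. Grasp it across its 56 mm width at the middle. Flat underside. Origin: centre of the underside; x along the length (both ends are alike), y across the width, z up.
- short_tray: Bystander to be left alone: short grey plastic tray, 70 x 56 x 40 mm, one pocket, loose. Origin: centre of the underside; x along its length, z up. The deep, the shallow and the short tray share out three places at random: left, right, and farther off on the right.
Not all that is in view belongs to the job. Leave any purple look-alike of the shallow_tray alone.

How it is judged:
By the outcome, as a careful person would: the job done as asked, in the order asked, and still so for the second after the job is handed in, with the robot touching nothing.
It also fails if it takes over 61 s, if anything falls off the work surface, if the arm or the gripper's body presses on something with over 40 N, if the wrist force passes 120 N, or if a joint passes its speed limit or range.

## Working session

There is one attempt and no reset: what is moved stays moved. The work goes in short steps, Python scripts to look and compute and a shell command to move; the robot and the scene stay as the last step left them, time stands still between calls to the robot, and variables do not carry over. Pictures are saved under pics/ and viewed, and the job is handed in when it is done.

```bash
ls; mkdir -p pics; cat > look.py <<'E'
import cv2,sys
from cell import status,eyes,robot
def snap(n,fn):
    s=status.sense(); c=eyes.read_camera(n)
    cv2.imwrite('pics/'+fn,cv2.cvtColor(c['frame'],cv2.COLOR_RGB2BGR)); return s,c
E
python3 - <<'E'
from look import *
import numpy as np
np.set_printoptions(precision=4,suppress=True)
import pickle
d={}
for n in('top','scene','wrist'):
    s,c=snap(n,n+'0.png'); d[n]=(s,c)
    print(n,{k:v for k,v in c.items() if k!='frame'})
pickle.dump(d,open('d0.pkl','wb'))
print(status.sense())
E
```

```text
pics
top {'fx': 444.1171586868719, 'fy': 444.1171586868719, 'cx': 313.37912394517815, 'cy': 234.60477165754162, 'k1': -0.04175801236142873, 'camera_from_world': array([[ -0.0165,  -0.9997,  -0.0163,  24.5653],
       [ -0.9849,   0.0191,  -0.1722, 509.8882],
       [  0.1724,   0.0132,  -0.9849, 784.8059],
       [  0.    ,   0.    ,   0.    ,   1.    ]])}
scene {'fx': 451.084053698944, 'fy': 451.084053698944, 'cx': 323.714012541973, 'cy': 242.35590321255862, 'k1': -0.0388971310568416, 'camera_from_world': array([[ -0.8953,  -0.4453,  -0.0122, 450.5691],
       [ -0.2582,   0.5411,  -0.8003, 155.0027],
       [  0.3629,  -0.7134,  -0.5994, 911.823 ],
       [  0.    ,   0.    ,   0.    ,   1.    ]])}
wrist {'fx': 421.7489998832729, 'fy': 421.7489998832729, 'cx': 324.77290378323534, 'cy': 242.64805742581066, 'k1': -0.04155828743410707, 'mount': array([[   0.0004,   -0.2748,    0.9615, -142.3888],
       [   1.    ,   -0.001 ,   -0.0006,   -0.5569],
       [   0.0011,    0.9615,    0.2748,  -69.5732],
       [   0.    ,    0.    ,    0.    ,    1.    ]])}
{'clock': 0.15, 'qpos': array([-1.3211,  0.3593,  1.5112,  0.    ,  1.2725, -0.1151]), 'qd': array([ 0.0006, -0.001 , -0.0044,  0.0002,  0.0003, -0.0005]), 'tau': array([ -0.0003, -52.8032, -27.893 ,  -0.0002,   0.0084,   0.    ]), 'tool_pos': array([ 213.9091, -560.013 ,  230.6481]), 'tool_rot': array([-0.6953, -0.1288,  0.6954, -0.1278]), 'wrist_force': array([0.4429, 0.0262, 0.6407]), 'wrist_torque': array([-0.0345, -0.0365,  0.0008]), 'grip_width': 84.57792147998896}
```

View pics/top0.png

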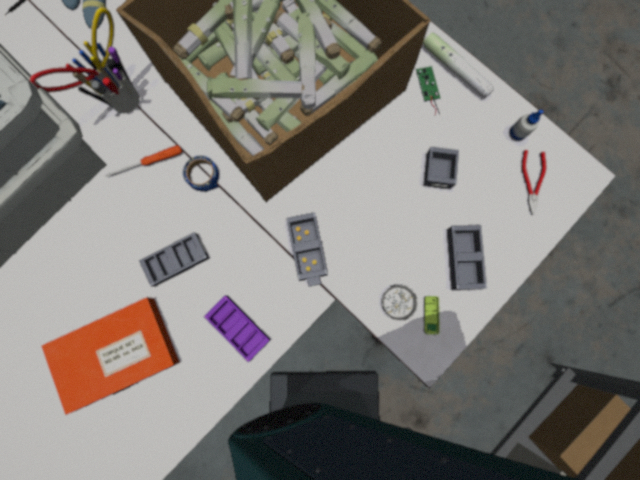

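View pics/scene0.png

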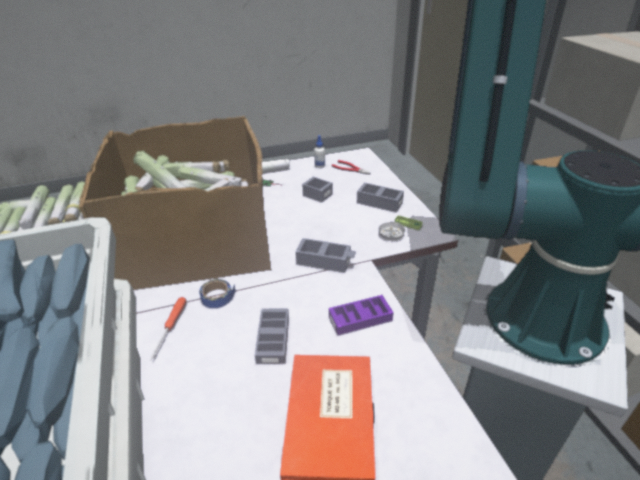

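Candidates in the top view:
- Grey with brass nuts and a tab at (314,281): this is the bottom tray (307,248).
- Grey with two empty pockets at (466,257): the deep tray.
- Grey and small with one pocket at (441,167): the short tray, leave alone.
- Grey with four pockets at (175,259): the shallow tray.
- Purple at (237,327): the look-alike, leave alone.

I'll confirm this with an enlarged crop.

```bash
cat > geo.py <<'E'
import numpy as np,cv2
def ray(c,uv):
    x=np.array([(uv[0]-c['cx'])/c['fx'],(uv[1]-c['cy'])/c['fy']]);u=x.copy()
    for _ in range(20): u=x/(1+c['k1']*(u@u))
    return np.array([u[0],u[1],1.])
def cam2world(c,s=None):
    if 'mount' in c:
        from scipy.spatial.transform import Rotation as R
        T=np.eye(4);T[:3,:3]=R.from_quat(s['tool_rot']).as_matrix();T[:3,3]=s['tool_pos'];return T@c['mount']
    return np.linalg.inv(c['camera_from_world'])
def onplane(c,uv,z,s=None):
    M=cam2world(c,s);d=M[:3,:3]@ray(c,uv);o=M[:3,3];return (o+d*(z-o[2])/d[2])
def proj(c,P,s=None):
    p=np.linalg.inv(cam2world(c,s))@np.r_[P,1];u=p[:2]/p[2];u=u*(1+c['k1']*(u@u));return np.array([u[0]*c['fx']+c['cx'],u[1]*c['fy']+c['cy']])
E
python3 - <<'E'
import cv2,pickle,numpy as np
from geo import *
s,c=pickle.load(open('d0.pkl','rb'))['top'];im=c['frame'][...,::-1]
t=[cv2.resize(im[y-48:y+48,x-64:x+64],(400,300),interpolation=cv2.INTER_CUBIC) for x,y in((307,248),(466,257),(441,167),(175,259))]
cv2.imwrite('pics/crop0.png',np.vstack([np.hstack(t[:2]),np.hstack(t[2:])]))
hsv=cv2.cvtColor(im,cv2.COLOR_BGR2HSV)
m=((hsv[...,2]<165)&(hsv[...,1]<75)).astype('uint8')*255
m=cv2.medianBlur(m,3)
for x,y in((307,248),(466,257),(441,167),(175,259)):
    w=np.zeros_like(m);w[y-45:y+45,x-40:x+40]=m[y-45:y+45,x-40:x+40]
    cs,_=cv2.findContours(w,cv2.RETR_EXTERNAL,cv2.CHAIN_APPROX_NONE)
    k=max(cs,key=cv2.contourArea);r=cv2.minAreaRect(k)
    print((x,y),r, [onplane(c,p,40)[:2].round(0) for p in cv2.boxPoints(r)])
print(cam2world(c)[:3,3])
E
```

```text
(307, 248) ((299.1029968261719, 256.8326416015625), (83.1980972290039, 51.88299560546875), 76.60750579833984) [array([536., 108.]), array([558.,  12.]), array([405., -21.]), array([384.,  72.])]
(466, 257) ((465.7882080078125, 257.2470397949219), (66.57256317138672, 37.27449417114258), 85.60128784179688) [array([ 524., -232.]), array([ 528., -303.]), array([ 403., -302.]), array([ 400., -233.])]
(441, 167) ((440.4616394042969, 167.86439514160156), (34.17958068847656, 42.1356315612793), 6.009006023406982) [array([ 599., -192.]), array([ 684., -206.]), array([ 675., -272.]), array([ 591., -257.])]
(175, 259) ((174.25808715820312, 259.0025939941406), (32.26483917236328, 67.72730255126953), 62.81888961791992) [array([469., 349.]), array([526., 236.]), array([470., 206.]), array([414., 318.])]
[367.25830069   4.46688667 861.16846498]
```

View pics/crop0.png

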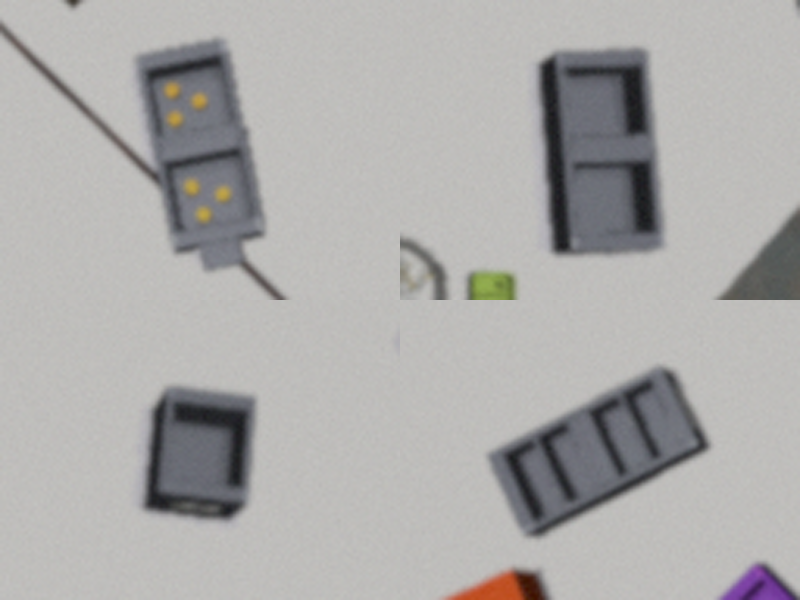

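```bash
cat >> geo.py <<'E'
def fit(pts):  # 4 corners in order, first edge long -> centre, yaw of long axis
    P=np.array(pts)[:,:2];a=(P[1]-P[0])+(P[2]-P[3]);b=(P[2]-P[1])+(P[3]-P[0])
    return P.mean(0),np.degrees(np.arctan2(a[1],a[0])),np.linalg.norm(a)/2,np.linalg.norm(b)/2
def togo(s,target,yjaw):
    """rows to bring TCP to target, tool y along +-yaw yjaw deg"""
    from scipy.spatial.transform import Rotation as R
    M=R.from_quat(s['tool_rot']).as_matrix()
    d=M.T@(np.array(target)-s['tool_pos'])
    # twist about tool x (pointing down): positive turns clockwise seen from above
    cur=np.degrees(np.arctan2(M[1,1],M[0,1]))
    tw=-(yjaw-cur);tw=(tw+90)%180-90
    print('tool pos',s['tool_pos'].round(1),'xaxis',M[:,0].round(3),'jawyaw',round(cur,2),'linear',d.round(1),'twist',round(tw,2),'(or +-180)','q6',round(s['qpos'][5],2))
E
python3 - <<'E'
import pickle
from geo import *
from look import *
s,c=pickle.load(open('d0.pkl','rb'))['top']
def P(x,y,o,k): return np.array(o)+(np.array([x,y])-k+0.5)/3.125-0.5
def tray(name,cs,ctr,panel,z):
    o=np.array(ctr)-[64,48]
    r=fit([onplane(c,P(x,y,o,np.array(panel)),z) for x,y in cs]);print(name,r);return r
b=tray('bottom',[(175,248),(137,58),(222,42),(262,230)],(307,248),(0,0),40)
d=tray('deep',[(572,250),(557,54),(647,50),(660,246)],(466,257),(400,0),40)
h=tray('shallow',[(490,455),(662,370),(706,445),(530,533)],(175,259),(400,300),20)
t=tray('short',[(160,496),(170,388),(254,396),(238,502)],(441,167),(0,300),40)
s=status.sense()
togo(s,[*d[0],200],d[1]+90)
togo(s,[*h[0],200],h[1]+90)
E
```

```text
bottom (array([490.52661568,  29.10798502]), np.float64(10.740703793946466), np.float64(116.80301634020569), np.float64(52.44790245828873))
deep (array([ 464.47314311, -272.54074099]), np.float64(-0.22507072777197104), np.float64(117.50946888995139), np.float64(53.44272654403644))
shallow (array([472.49299865, 285.10273519]), np.float64(-64.1063436301012), np.float64(118.47872784707937), np.float64(55.40245784526515))
short (array([ 642.36313063, -235.8184448 ]), np.float64(-10.607297292469024), np.float64(70.07890283991945), np.float64(50.132637069122445))
tool pos [ 213.9 -560.   230.6] xaxis [-0.     0.001 -1.   ] jawyaw -69.1 linear [  31.  -179.1 -336.6] twist 21.13 (or +-180) q6 -0.12
tool pos [ 213.9 -560.   230.6] xaxis [-0.     0.001 -1.   ] jawyaw -69.1 linear [  31.7 -697.2 -543.1] twist 85.01 (or +-180) q6 -0.12
```

```bash
python3 -m creep '{"linear":[[0,-25,-45],[0,-50,-90],[0,-75,-140],[0,-100,-190],[0,-125,-235]],"twist":[4,8,12,16,21.1]}' 85 60
python3 - <<'E'
from geo import *
from look import *
togo(status.sense(),[464.5,-272.5,200],89.8)
E
```

```text
clock: 0.78
tool_pos: [390.0, -358.3, 231.2]
tool_rot: [0.707, -0.002, -0.707, -0.002]
wrist_force: [0.3, -0.8, -0.1]
grip_width: 85.0
tool pos [ 390.  -358.3  231.2] xaxis [ 0.  0. -1.] jawyaw -90.35 linear [ 31.2 -86.2 -73.9] twist -0.15 (or +-180) q6 0.7
```

```bash
python3 -m creep '{"linear":[[0,-40,-35],[15,-86,-74],[31,-86,-74],[31,-86,-74]],"twist":[0,0,0,0]}'
python3 - <<'E'
from geo import *
from look import *
import pickle
s,c=snap('wrist','w1.png');pickle.dump((s,c),open('w1.pkl','wb'))
togo(s,[464.5,-272.5,200],89.8)
E
```

```text
clock: 1.27
tool_pos: [462.1, -273.4, 198.8]
tool_rot: [-0.706, 0.0, 0.708, 0.001]
wrist_force: [-0.5, 0.6, 0.9]
grip_width: 84.8
tool pos [ 462.1 -273.4  198.8] xaxis [-0.003  0.002 -1.   ] jawyaw -90.13 linear [-1.2 -0.9 -2.4] twist 0.07 (or +-180) q6 0.91
```

View pics/w1.png

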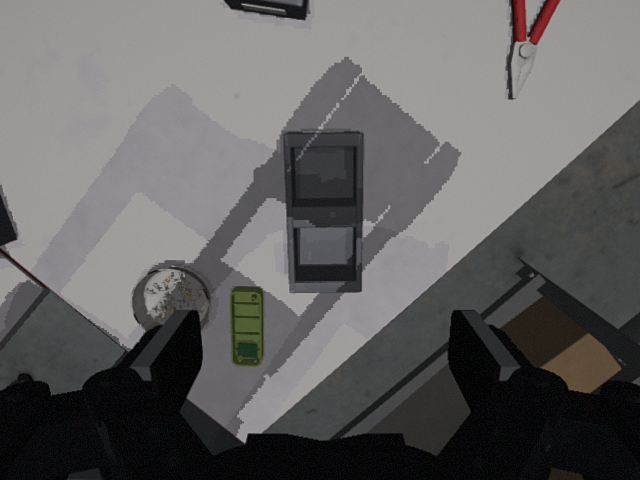

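The wrist view shows the deep tray (two empty pockets, bridge) at about (325,210). I'll enlarge to read the rim corners.

```bash
python3 - <<'E'
import cv2
im=cv2.imread('pics/w1.png')[115:310,260:390]
im=cv2.convertScaleAbs(im,alpha=1.8)
cv2.imwrite('pics/w1c.png',cv2.resize(im,None,fx=3,fy=3,interpolation=cv2.INTER_CUBIC))
E
```

```text
(no output)
```

View pics/w1c.png

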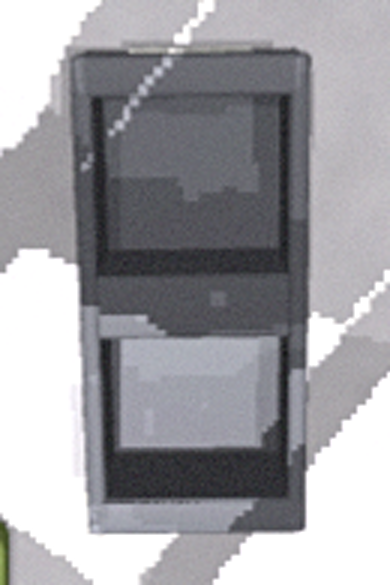

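```bash
python3 - <<'E'
import pickle
from geo import *
from look import *
s,c=pickle.load(open('w1.pkl','rb'))
q=[(91,531),(76,53),(307,51),(304,530)]
r=fit([onplane(c,((x+.5)/3-.5+260,(y+.5)/3-.5+115),40,s) for x,y in q]);print(r)
# bridge centre line: inner edges y~ 273..335 
print([onplane(c,(260+x/3,115+y/3),40,s).round(1) for x,y in((98,276),(290,274),(98,335),(290,334))])
togo(status.sense(),[*r[0],200],r[1]+90)
togo(status.sense(),[*r[0],60],r[1]+90)
E
```

```text
(array([ 465.13306363, -272.34375733]), np.float64(0.5060530649845154), np.float64(118.90016563156648), np.float64(53.9732148584203))
[array([ 471.8, -249.2,   40. ]), array([ 472.2, -295.7,   40. ]), array([ 457.1, -248.9,   40. ]), array([ 457.2, -295.9,   40. ])]
tool pos [ 462.3 -274.4  199.6] xaxis [-0.002  0.001 -1.   ] jawyaw -90.21 linear [-0.4 -2.1 -2.9] twist -0.71 (or +-180) q6 0.91
tool pos [ 462.3 -274.4  199.6] xaxis [-0.002  0.001 -1.   ] jawyaw -90.21 linear [139.6  -2.   -3.1] twist -0.71 (or +-180) q6 0.91
```

```bash
python3 -m creep '{"linear":[[50,-1.5,-2.5],[100,-1.5,-2.5],[150,-1.5,-2.5],[180,-1.5,-2.5],[180,-1.5,-2.5]],"twist":[-0.5,-0.5,-0.5,-0.5,-0.5]}'
python3 - <<'E'
from geo import *
from look import *
togo(status.sense(),[465,-272.4,7],90.4)
E
```

```text
clock: 1.95
tool_pos: [463.7, -273.2, 18.8]
tool_rot: [-0.706, -0.002, 0.708, -0.0]
wrist_force: [0.1, -0.4, -0.5]
grip_width: 85.1
tool pos [ 463.7 -273.2   18.8] xaxis [-0.003  0.002 -1.   ] jawyaw -89.84 linear [11.8 -0.8 -1.3] twist -0.24 (or +-180) q6 0.91
```

```bash
python3 -m creep '{"linear":[[12,-0.5,-1],[12,-0.5,-1]],"twist":[0,0]}'
python3 -m creep '{"linear":[[0,0,0],[0,0,0],[0,0,0],[0,0,0],[0,0,0]],"twist":[0,0,0,0,0]}' 45 50
```

```text
clock: 2.2
tool_pos: [467.1, -272.9, 8.9]
tool_rot: [0.707, 0.001, -0.707, 0.002]
wrist_force: [-0.6, 0.3, -0.8]
grip_width: 85.1
clock: 2.82
tool_pos: [467.4, -272.5, 9.3]
tool_rot: [0.708, 0.002, -0.707, 0.002]
wrist_force: [0.2, -1.3, 6.1]
grip_width: 55.1
```

```bash
python3 -m creep '{"linear":[[-30,0,0],[-80,0,0],[-140,0,0],[-160,0,0]],"twist":[0,0,0,0]}'
python3 - <<'E'
from geo import *
from look import *
import pickle
d=pickle.load(open('d0.pkl','rb'))
c=d['top'][1]
p=onplane(c,(267,200),0);print('boxcorner bottom',p)
for z in(50,100,150,200,250): print(z,proj(c,[p[0],p[1],z]).round(),proj(d['scene'][1],[p[0],p[1],z]).round())
s,c=snap('wrist','w2.png')
togo(s,[390,24,170],100.7)
E
```

```text
clock: 3.32
tool_pos: [468.5, -273.3, 172.4]
tool_rot: [0.709, 0.001, -0.705, 0.003]
wrist_force: [-0.5, -0.3, -1.8]
grip_width: 55.5
boxcorner bottom [590.10227477 107.64160436   0.        ]
50 [264. 193.] [268. 252.]
100 [260. 186.] [266. 234.]
150 [256. 178.] [264. 215.]
200 [252. 168.] [262. 194.]
250 [246. 157.] [259. 173.]
tool pos [ 468.5 -273.3  172.4] xaxis [ 0.005 -0.004 -1.   ] jawyaw -89.68 linear [   0.8 -297.7   76.9] twist -10.38 (or +-180) q6 0.91
```

View pics/w2.png

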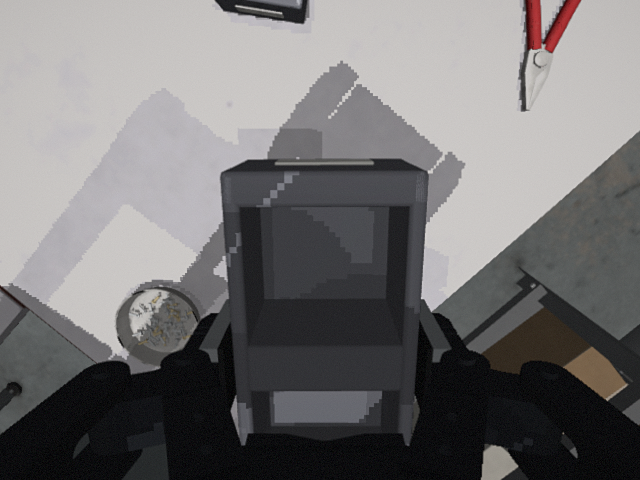

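```bash
python3 -m creep '{"linear":[[0,-60,10],[0,-120,25],[0,-180,45],[0,-240,62],[0,-298,77]],"twist":[0,0,-3,-6,-10.4]}'
python3 - <<'E'
from geo import *
from look import *
import pickle
c=pickle.load(open('w1.pkl','rb'))[1]
M=c['mount']
for uv in((222,173),(425,173),(247,345),(402,345),(247,390),(402,390)):
    d=M[:3,:3]@ray(c,uv);o=M[:3,3];print(uv,(o+d*((-31-o[0])/d[0])).round(1))
s,c=snap('wrist','w3.png');pickle.dump((s,c),open('w3.pkl','wb'))
togo(s,[390,24,170],100.7)
E
```

```text
clock: 4.0
tool_pos: [386.6, 27.2, 167.7]
tool_rot: [-0.704, -0.067, 0.704, -0.066]
wrist_force: [0.2, -0.5, -1.1]
grip_width: 55.2
(222, 173) [-31.  -27.6 -56.6]
(425, 173) [-31.   25.8 -56.6]
(247, 345) [-31.  -23.7  -6. ]
(402, 345) [-31.   22.3  -6. ]
(247, 390) [-31.  -24.5   9.6]
(402, 390) [-31.   23.1   9.6]
tool pos [386.6  27.2 167.7] xaxis [-0.001  0.    -1.   ] jawyaw -79.2 linear [-2.3  3.8 -2.7] twist 0.1 (or +-180) q6 1.27
```

View pics/w3.png

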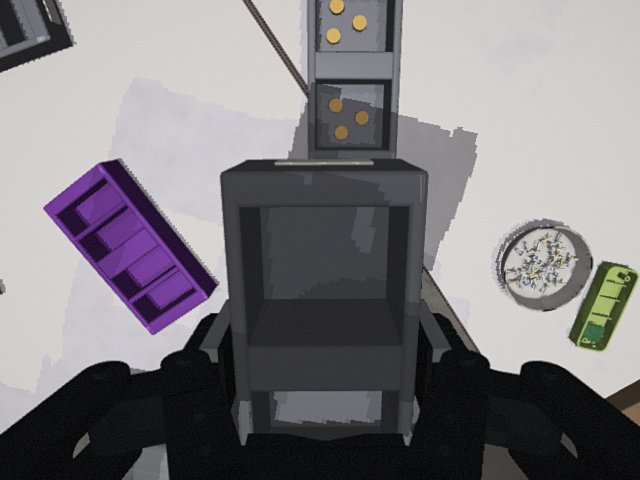

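```bash
python3 - <<'E'
import cv2
im=cv2.imread('pics/w3.png')[0:170,280:430]
cv2.imwrite('pics/w3c.png',cv2.resize(im,None,fx=3.5,fy=3.5,interpolation=cv2.INTER_CUBIC))
im=cv2.imread('pics/top0.png')[200:295,270:350]
cv2.imwrite('pics/t0c.png',cv2.resize(im,None,fx=6,fy=6,interpolation=cv2.INTER_CUBIC))
E
```

```text
(no output)
```

View pics/w3c.png

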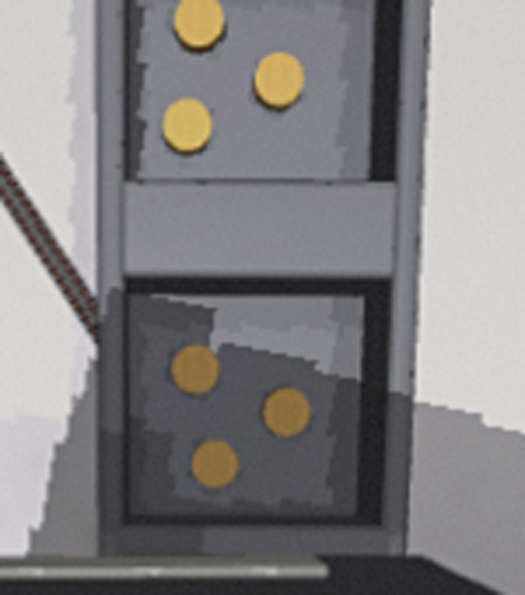

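View pics/t0c.png

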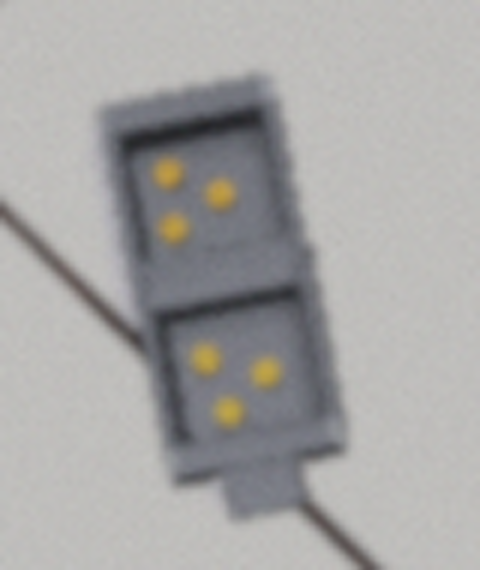

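```bash
python3 - <<'E'
import pickle
from geo import *
s,c=pickle.load(open('w3.pkl','rb'))
f=lambda x,y: onplane(c,((x+.5)/3.5-.5+280,(y+.5)/3.5-.5),40,s)
L0,L1,R0,R1=f(97,0),f(98,550),f(432,0),f(405,550)
for a,b in((L1,L0),(R1,R0)): print('side yaw',np.degrees(np.arctan2(*(a-b)[1::-1]))%180, a,b)
B=[f(124,182),f(393,182),f(124,277),f(393,277)];print('bridge',np.mean(B,0),B)
print('width',np.linalg.norm(f(97,230)-f(421,230)),'mid',(f(97,230)+f(421,230))/2)
print('near lip inner',f(128,522),f(382,522))
s2,c=pickle.load(open('d0.pkl','rb'))['top']
g=lambda x,y: onplane(c,((x+.5)/6-.5+270,(y+.5)/6-.5+200),40)
q=[(178,470),(100,108),(268,76),(343,440)]
print('top',fit([g(*p) for p in q]), 'tab end',(g(233,520)+g(300,505))/2)
print('bridge top', (g(155,308)+g(298,285)+g(143,262)+g(290,238))/4)
E
```

```text
side yaw 10.273261633940137 [432.0948442   47.63993365  40.        ] [520.66542186  63.69324067  40.        ]
side yaw 10.20488824390381 [442.46208657  -6.72662553  40.        ] [531.16099074   9.24063886  40.        ]
bridge [490.51544035  30.20086236  40.        ] [array([493.70365244,  54.1901147 ,  40.        ]), array([502.31911661,   9.30674132,  40.        ]), array([478.65557955,  51.42382591,  40.        ]), array([487.3834128 ,   5.88276749,  40.        ])]
width 55.45621327774297 mid [490.5192025   30.10785382  40.        ]
near lip inner [437.96856486  43.22559002  40.        ] [446.50943747  -1.53345276  40.        ]
top (array([491.90442551,  28.56006223]), np.float64(10.96767422436103), np.float64(117.00640301598017), np.float64(52.80395424324886)) tab end [416.79278509  15.8850272   40.        ]
bridge top [491.31370121  28.66434794  40.        ]
```

```bash
for i in 1; do
python3 -m creep '{"linear":[[0,0,0],[0,0,0],[0,0,0],[0,0,0],[0,0,0]],"twist":[-10.5,-21,-31.5,-42,-52.5]}' >/dev/null
python3 -m creep '{"linear":[[0,0,0],[0,0,0],[0,0,0],[0,0,0],[0,0,0]],"twist":[-10.5,-21,-31.5,-42,-52.5]}' >/dev/null
python3 -m creep '{"linear":[[0,0,0],[0,0,0],[0,0,0],[0,0,0],[0,0,0]],"twist":[-10.5,-21,-31.5,-42,-52.5]}'; done
python3 - <<'E'
from geo import *
from look import *
togo(status.sense(),[517.8,34.7,100],100.4)
E
```

```text
clock: 5.92
tool_pos: [387.5, 25.4, 167.7]
tool_rot: [0.071, 0.704, -0.071, 0.703]
wrist_force: [1.2, -0.1, -1.2]
grip_width: 55.1
tool pos [387.5  25.4 167.7] xaxis [-0.001  0.    -1.   ] jawyaw 78.54 linear [ 67.5  35.  125.9] twist -21.86 (or +-180) q6 -1.48
```

```bash
python3 -m creep '{"linear":[[0,12,42],[0,24,84],[20,35,126],[60,35,126],[60,35,126]],"twist":[-8,-16,-21.9,-21.9,-21.9]}'
python3 - <<'E'
from geo import *
from look import *
import pickle
s=status.sense();togo(s,[517.8,34.7,51],100.4)
s,c=snap('wrist','w4.png');pickle.dump((s,c),open('w4.pkl','wb'))
togo(s,[517.8,34.7,51],100.4)
_,c=snap('top','t4.png');pickle.dump((s,c),open('t4.pkl','wb'))
E
```

```text
clock: 6.55
tool_pos: [515.2, 34.0, 105.1]
tool_rot: [-0.062, 0.707, 0.063, 0.701]
wrist_force: [-1.5, 0.7, -1.5]
grip_width: 55.4
tool pos [515.2  34.  105.1] xaxis [-0.009  0.001 -1.   ] jawyaw 100.09 linear [54.1  0.1  3.1] twist -0.31 (or +-180) q6 -1.81
tool pos [515.2  34.  105.1] xaxis [-0.009  0.001 -1.   ] jawyaw 100.09 linear [54.1  0.1  3.1] twist -0.31 (or +-180) q6 -1.81
```

View pics/w4.png

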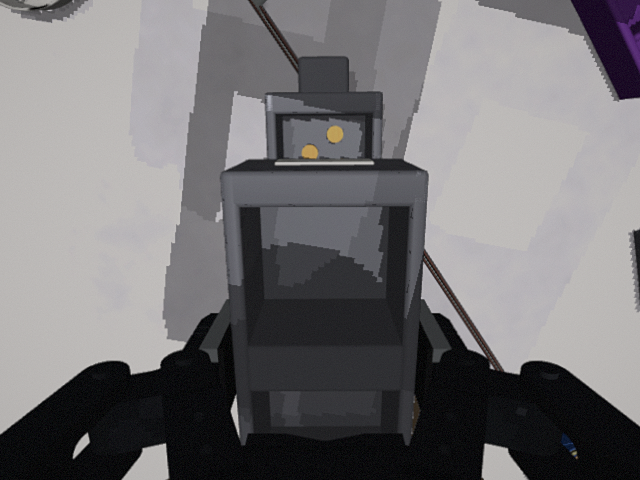

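View pics/t4.png

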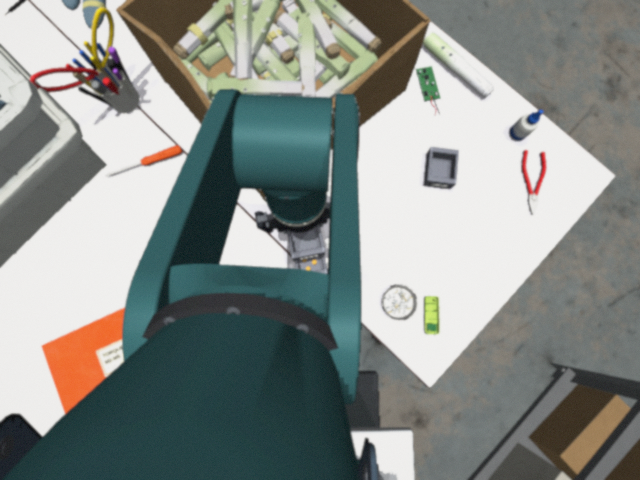

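```bash
python3 - <<'E'
import pickle,cv2
from geo import *
s,c=pickle.load(open('w4.pkl','rb'));M=c['mount']
def T(uv,x):
    d=M[:3,:3]@ray(c,uv);o=M[:3,3];return (o+d*((x-o[0])/d[0])).round(1)
for x in(63,65): print([T(p,x) for p in((265,93),(382,92),(299,58),(349,57))])
print([T(p,-31) for p in((222,173),(427,173))])
im=cv2.imread('pics/w4.png')[45:185,210:440]
cv2.imwrite('pics/w4c.png',cv2.resize(im,None,fx=3.4,fy=3.4,interpolation=cv2.INTER_CUBIC))
E
```

```text
[array([ 63. , -27. , -83.2]), array([ 63. ,  27.1, -83.6]), array([ 63. , -11.1, -98.3]), array([ 63. ,  11.6, -98.7])]
[array([ 65. , -27.3, -83.3]), array([ 65. ,  27.3, -83.7]), array([ 65. , -11.2, -98.6]), array([ 65. ,  11.7, -99. ])]
[array([-31. , -26.5, -57.1]), array([-31. ,  27.5, -57. ])]
```

View pics/w4c.png

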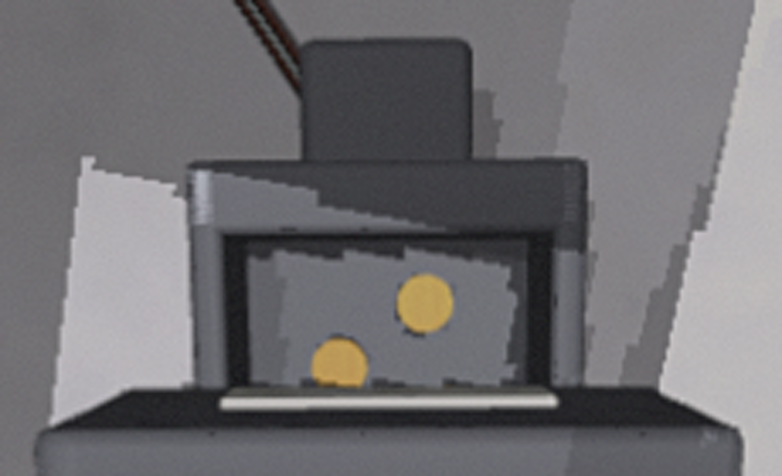

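```bash
python3 -m creep '{"linear":[[10,0,3.2],[30,0,3.2],[45,0,3.2],[51,0,3.2],[51,0,3.2]],"twist":[-0.4,-0.4,-0.4,-0.4,-0.4]}'
python3 -m creep '{"linear":[[0,0,0],[0,0,0]],"twist":[0,0]}'
```

```text
clock: 7.28
tool_pos: [521.7, 34.5, 57.2]
tool_rot: [-0.065, 0.704, 0.065, 0.704]
wrist_force: [0.5, -0.7, -0.9]
grip_width: 54.9
clock: 7.52
tool_pos: [522.3, 34.5, 57.8]
tool_rot: [-0.065, 0.704, 0.065, 0.705]
wrist_force: [0.4, 0.4, -1.4]
grip_width: 55.3
```

```bash
python3 -m creep '{"linear":[[1,0,0],[1.5,0,0]],"twist":[0,0]}'
```

```text
clock: 7.78
tool_pos: [521.9, 34.5, 55.9]
tool_rot: [-0.065, 0.704, 0.065, 0.704]
wrist_force: [-0.3, 1.0, -1.5]
grip_width: 55.1
```

```bash
python3 - <<'E'
from geo import *
from look import *
import pickle
s,c=snap('wrist','w5.png');pickle.dump((s,c),open('w5.pkl','wb'))
togo(s,[517.8,34.7,49],100.4)
im=cv2.imread('pics/w5.png')[15:205,210:440]
cv2.imwrite('pics/w5c.png',cv2.resize(im,None,fx=3,fy=3,interpolation=cv2.INTER_CUBIC))
E
```

```text
tool pos [521.9  34.5  55.9] xaxis [ 0.  0. -1.] jawyaw 100.5 linear [ 6.9  0.9 -4. ] twist 0.1 (or +-180) q6 -1.82
```

View pics/w5c.png

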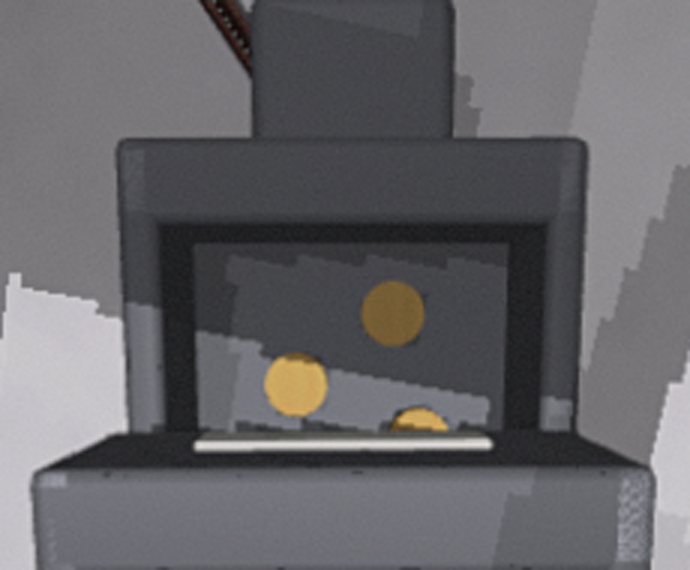

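```bash
python3 - <<'E'
import pickle
from geo import *
s,c=pickle.load(open('w5.pkl','rb'));M=c['mount']
def T(x,y,h):
    uv=(210+x/3,15+y/3)
    d=M[:3,:3]@ray(c,uv);o=M[:3,3];return (o+d*((h-o[0])/d[0])).round(1)
print([T(x,y,h) for h in (15,17) for x,y in((118,140),(586,139))], [T(253,70,15),T(453,70,15)])
print([T(x,y,-31) for x,y in((33,472),(653,472))])
E
```

```text
[array([ 15. , -25.7, -90.5]), array([ 15. ,  28.7, -90.6]), array([ 17. , -26. , -90.8]), array([ 17. ,  29.1, -90.8])] [array([ 15. ,  -9.9, -98. ]), array([ 15. ,  13.1, -98. ])]
[array([-31. , -26.7, -57.2]), array([-31. ,  27.6, -57.2])]
```

```bash
python3 -m creep '{"linear":[[0,1,-3.5],[3,1,-3.5],[4.5,1,-3.5],[4.5,1,-3.5]],"twist":[0,0,0,0]}'
python3 -m creep '{"linear":[[1,0,0],[1,0,0]],"twist":[0,0]}'
```

```text
clock: 8.32
tool_pos: [518.2, 34.9, 51.1]
tool_rot: [-0.065, 0.704, 0.065, 0.704]
wrist_force: [0.2, -0.3, -1.4]
grip_width: 55.0
clock: 8.57
tool_pos: [518.2, 34.9, 50.3]
tool_rot: [-0.065, 0.704, 0.065, 0.704]
wrist_force: [0.4, -0.5, -1.4]
grip_width: 55.3
```

```bash
python3 -m creep '{"linear":[[1,0,0],[1,0,0]],"twist":[0,0]}'
```

```text
clock: 8.82
tool_pos: [518.4, 34.8, 49.4]
tool_rot: [-0.065, 0.704, 0.065, 0.704]
wrist_force: [0.3, 0.7, -1.1]
grip_width: 55.0
```

```bash
python3 -m creep '{"linear":[[0.7,0,0],[0.7,0,0]],"twist":[0,0]}'
python3 -m creep '{"linear":[[0.5,0,0],[0.5,0,0]],"twist":[0,0]}'
```

```text
clock: 9.07
tool_pos: [518.3, 34.9, 49.3]
tool_rot: [-0.065, 0.704, 0.065, 0.704]
wrist_force: [-2.9, -0.6, 6.4]
grip_width: 55.2
clock: 9.32
tool_pos: [518.4, 34.9, 49.3]
tool_rot: [-0.065, 0.704, 0.065, 0.704]
wrist_force: [-2.5, -1.1, 12.0]
grip_width: 55.3
```

Contact (12 N). I'll check in the picture before releasing, then open.

```bash
python3 -m creep '{"linear":[[0,0,0],[0,0,0],[0,0,0]],"twist":[0,0,0]}' 66
python3 -m creep '{"linear":[[0,0,0],[0,0,0],[0,0,0]],"twist":[0,0,0]}' 85
python3 - <<'E'
from geo import *
from look import *
import pickle
s,c=snap('wrist','w6.png');pickle.dump((s,c),open('w6.pkl','wb'))
E
```

```text
clock: 9.7
tool_pos: [518.2, 34.9, 48.0]
tool_rot: [-0.065, 0.704, 0.065, 0.704]
wrist_force: [0.5, -0.4, -0.1]
grip_width: 66.4
clock: 10.07
tool_pos: [518.2, 34.9, 48.1]
tool_rot: [-0.065, 0.704, 0.065, 0.704]
wrist_force: [0.9, -0.5, 0.5]
grip_width: 84.7
```

View pics/w6.png

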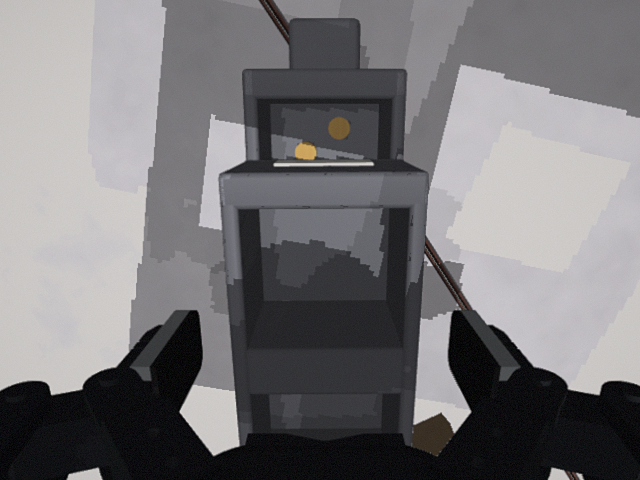

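```bash
python3 -m creep '{"linear":[[-20,0,0],[-60,0,0],[-110,0,0],[-150,0,-40],[-150,20,-90]],"twist":[0,0,0,8,16]}'
python3 - <<'E'
from geo import *
from look import *
togo(status.sense(),[472,285,200],25.9)
E
```

```text
clock: 10.75
tool_pos: [429.0, 37.4, 201.3]
tool_rot: [0.036, 0.703, -0.036, 0.709]
wrist_force: [0.1, 0.1, -0.3]
grip_width: 84.7
tool pos [429.   37.4 201.3] xaxis [ 0.008 -0.001 -1.   ] jawyaw 84.18 linear [  1.4 250.7  17.7] twist 58.28 (or +-180) q6 -1.54
```

```bash
python3 -m creep '{"linear":[[0,50,4],[0,100,7],[0,150,10],[0,200,14],[0,250,18]],"twist":[10.5,21,31.5,42,52.5]}'
python3 -m creep '{"linear":[[0,0,0],[0,0,0]],"twist":[5.8,5.8]}'
python3 - <<'E'
from geo import *
from look import *
import pickle
s,c=snap('wrist','w7.png');pickle.dump((s,c),open('w7.pkl','wb'))
togo(s,[472,285,200],25.9)
_,c=snap('top','t7.png');pickle.dump((s,c),open('t7.pkl','wb'))
E
```

```text
clock: 11.38
tool_pos: [468.0, 287.0, 198.2]
tool_rot: [0.333, 0.624, -0.333, 0.624]
wrist_force: [0.2, 0.1, -0.3]
grip_width: 85.0
clock: 11.62
tool_pos: [467.5, 285.7, 197.8]
tool_rot: [0.361, 0.608, -0.362, 0.608]
wrist_force: [-0.8, -0.4, -0.4]
grip_width: 84.9
tool pos [467.5 285.7 197.8] xaxis [-0.001 -0.    -1.   ] jawyaw 28.53 linear [-2.2  3.6  2.7] twist 2.63 (or +-180) q6 -0.08
```

View pics/w7.png

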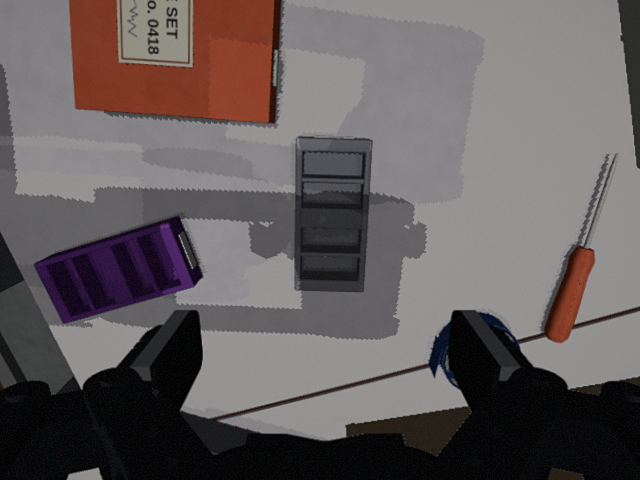

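View pics/t7.png

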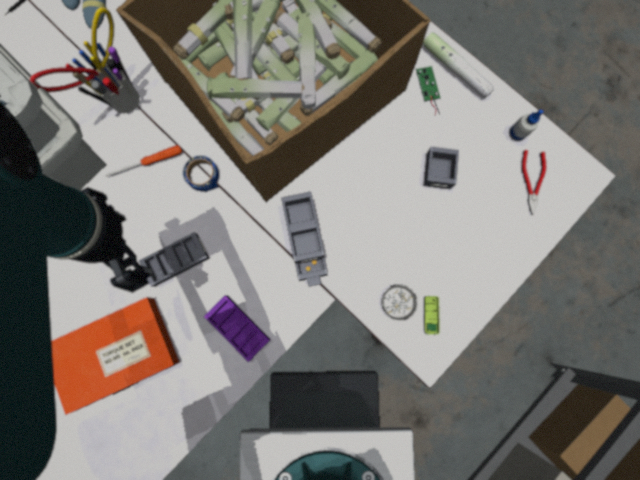

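The top view shows the deep tray resting on the bottom tray in line, with the tab pocket half open near (311,267). The wrist view shows the grey four-pocket tray at (333,215), and the purple one away at (118,268). Next I'll enlarge the grey one.

```bash
python3 - <<'E'
import cv2
im=cv2.imread('pics/w7.png')[125:305,280:390]
im=cv2.convertScaleAbs(im,alpha=1.6)
cv2.imwrite('pics/w7c.png',cv2.resize(im,None,fx=3.2,fy=3.2,interpolation=cv2.INTER_CUBIC))
im=cv2.imread('pics/t7.png')[185:295,260:350]
cv2.imwrite('pics/t7c.png',cv2.resize(im,None,fx=5,fy=5,interpolation=cv2.INTER_CUBIC))
E
```

```text
(no output)
```

View pics/w7c.png

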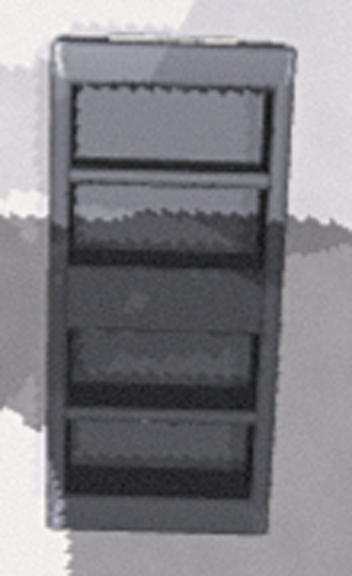

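View pics/t7c.png

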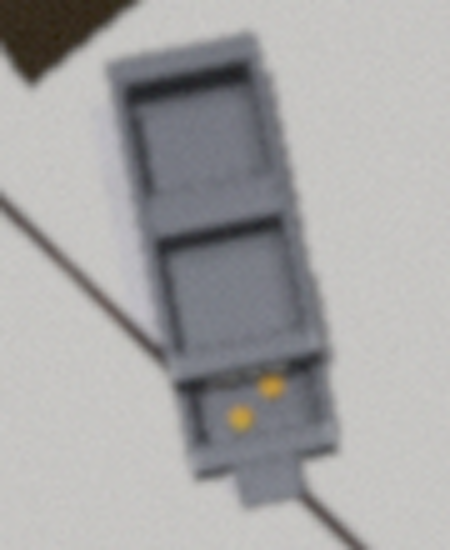

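```bash
python3 - <<'E'
import pickle
from geo import *
from look import *
s,c=pickle.load(open('w7.pkl','rb'))
q=[(47,530),(52,44),(296,48),(268,531)]
f=lambda x,y,z:onplane(c,((x+.5)/3.2-.5+280,(y+.5)/3.2-.5+125),z,s)
r=fit([f(x,y,26) for x,y in q]);print(r)
print('bridge mid',(f(70,266,26)+f(268,268,26)+f(70,328,26)+f(262,330,26))/4)
s=status.sense();togo(s,[*r[0],100],r[1]+90)
c=pickle.load(open('t7.pkl','rb'))[1]
g=lambda x,y,z: onplane(c,((x+.5)/5-.5+260,(y+.5)/5-.5+185),z)
print('deep top',fit([g(*p,80) for p in [(178,378),(108,66),(256,34),(327,354)]]))
print('shift', g(178,378,80), g(195,472,40), g(327,354,80),g(338,446,40))
E
```

```text
(array([471.78322663, 287.80991413]), np.float64(116.79868963229782), np.float64(118.07150330551075), np.float64(55.347794030285975))
bridge mid [472.0051833  288.45060874  26.        ]
tool pos [467.6 284.8 198. ] xaxis [-0.001 -0.    -1.   ] jawyaw 28.51 linear [98.   5.1 -0.7] twist 1.71 (or +-180) q6 -0.08
deep top (array([520.42426408,  33.34461496]), np.float64(11.622339243430533), np.float64(118.36254033387996), np.float64(54.19181923397822))
shift [458.66941465  47.86533679  80.        ] [428.32652272  44.14338246  40.        ] [466.24338682  -5.02140481  80.        ] [436.98679949  -8.85689537  40.        ]
```

```bash
python3 -m creep '{"linear":[[50,4.7,0],[100,4.7,0],[150,4.7,0],[180,4.7,0],[180,4.7,0]],"twist":[1.7,1.7,1.7,1.7,1.7]}'
python3 - <<'E'
from geo import *
from look import *
s,c=snap('wrist','w8.png')
togo(s,[471.9,288.1,5],26.8)
E
```

```text
clock: 12.35
tool_pos: [470.2, 285.8, 16.3]
tool_rot: [0.369, 0.603, -0.373, 0.601]
wrist_force: [-0.5, 0.9, 0.8]
grip_width: 84.9
tool pos [470.2 285.8  16.3] xaxis [-0.005 -0.002 -1.   ] jawyaw 26.71 linear [11.3  2.6 -1.3] twist -0.09 (or +-180) q6 -0.05
```

View pics/w8.png

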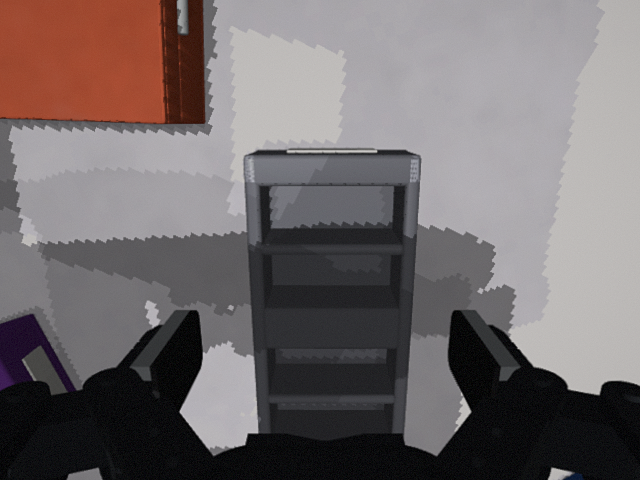

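```bash
python3 -m creep '{"linear":[[0,2.5,0],[11,2.5,0],[11,2.5,0]],"twist":[0,0,0]}'
python3 -m creep '{"linear":[[0,0,0],[0,0,0],[0,0,0],[0,0,0],[0,0,0]],"twist":[0,0,0,0,0]}' 45 40
python3 -m creep '{"linear":[[-20,0,0],[-60,0,0],[-110,0,0],[-150,0,0],[-150,0,0]],"twist":[0,0,0,0,0]}'
python3 - <<'E'
from geo import *
from look import *
import pickle
s,c=snap('wrist','w9.png');pickle.dump((s,c),open('w9.pkl','wb'))
togo(s,[430,30,180],100.4)
E
```

```text
clock: 12.78
tool_pos: [474.2, 288.6, 7.1]
tool_rot: [0.371, 0.602, -0.371, 0.602]
wrist_force: [-0.6, 0.5, 0.4]
grip_width: 84.6
clock: 13.4
tool_pos: [474.4, 288.7, 7.5]
tool_rot: [0.371, 0.602, -0.371, 0.602]
wrist_force: [-1.4, -0.6, 5.4]
grip_width: 55.6
clock: 14.02
tool_pos: [476.6, 289.7, 160.3]
tool_rot: [0.373, 0.601, -0.369, 0.603]
wrist_force: [1.1, 0.1, -1.2]
grip_width: 55.4
tool pos [476.6 289.7 160.3] xaxis [ 0.006  0.003 -1.   ] jawyaw 26.71 linear [ -20.8 -158.2  211. ] twist -73.69 (or +-180) q6 -0.04
```

View pics/w9.png

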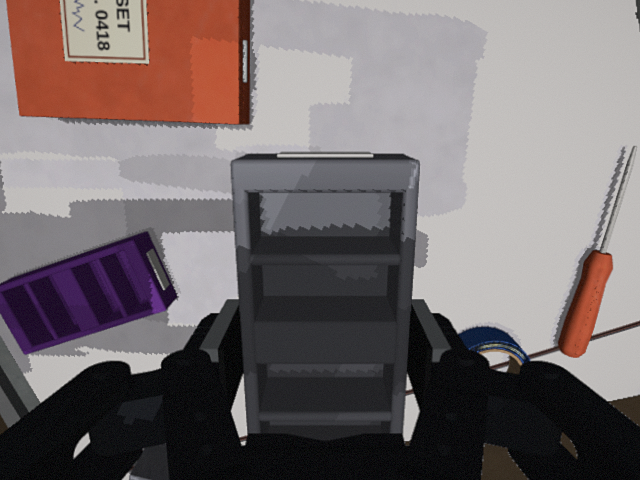

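```bash
python3 -m creep '{"linear":[[-5,-32,42],[-10,-64,84],[-15,-96,126],[-20,-128,168],[-20,-158,211]],"twist":[-10.5,-21,-31.5,-42,-52.5]}'
python3 -m creep '{"linear":[[0,0,0],[0,0,0],[0,0,0]],"twist":[-10.5,-21,-21]}'
python3 - <<'E'
from geo import *
from look import *
u=np.array([.984,.18])
togo(status.sense(),[490.8,29.7,130],100.4)
import pickle
s,c=pickle.load(open('w9.pkl','rb'));M=c['mount']
for uv in((232,163),(418,162),(249,312),(402,312),(252,362)):
    d=M[:3,:3]@ray(c,uv);o=M[:3,3];print(uv,(o+d*((-18.7-o[0])/d[0])).round(1))
E
```

```text
clock: 14.7
tool_pos: [428.1, 35.7, 175.6]
tool_rot: [0.081, 0.703, -0.081, 0.701]
wrist_force: [0.8, -1.1, -0.4]
grip_width: 55.2
clock: 15.08
tool_pos: [428.4, 36.9, 175.5]
tool_rot: [-0.046, 0.707, 0.046, 0.704]
wrist_force: [0.3, 0.3, -0.9]
grip_width: 55.2
tool pos [428.4  36.9 175.5] xaxis [-0.003  0.    -1.   ] jawyaw 97.42 linear [ 45.3 -15.3  61.1] twist -2.98 (or +-180) q6 -1.78
(232, 163) [-18.7 -27.  -59. ]
(418, 162) [-18.7  27.  -59.2]
(249, 312) [-18.7 -24.4 -11.8]
(402, 312) [-18.7  24.7 -11.7]
(252, 362) [-18.7 -24.4   6.4]
```

```bash
python3 -m creep '{"linear":[[0,-8,30],[20,-15,61],[45,-15,61],[45,-15,61],[45,-15,61]],"twist":[-3,-3,-3,-3,-3]}'
python3 -m creep '{"linear":[[0,0,0],[0,0,0]],"twist":[0,0]}'
python3 - <<'E'
from geo import *
from look import *
import pickle
s,c=snap('wrist','w10.png');pickle.dump((s,c),open('w10.pkl','wb'))
togo(s,[490.8,29.7,90],100.4)
E
```

```text
clock: 15.7
tool_pos: [491.6, 30.5, 132.0]
tool_rot: [-0.064, 0.705, 0.065, 0.704]
wrist_force: [0.2, -0.7, -0.5]
grip_width: 55.0
clock: 15.95
tool_pos: [492.5, 30.3, 132.9]
tool_rot: [-0.065, 0.704, 0.065, 0.705]
wrist_force: [-0.4, -0.6, -0.6]
grip_width: 54.9
tool pos [492.5  30.3 132.9] xaxis [ 0.001 -0.    -1.   ] jawyaw 100.52 linear [42.9 -0.2 -1.9] twist 0.12 (or +-180) q6 -1.83
```

View pics/w10.png

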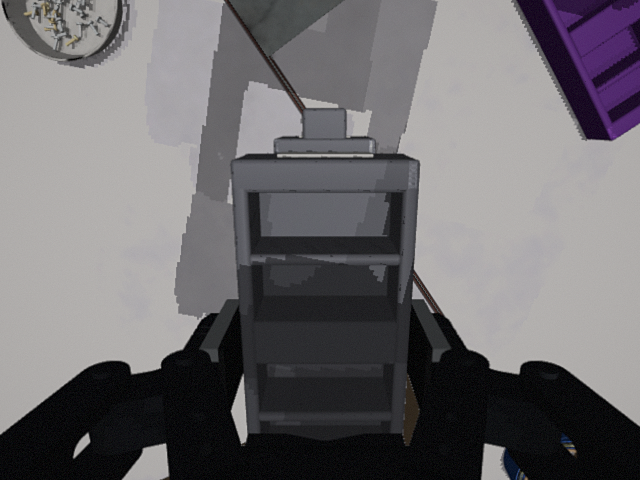

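```bash
python3 - <<'E'
import cv2
im=cv2.imread('pics/w10.png')[100:175,225:425]
cv2.imwrite('pics/w10c.png',cv2.resize(im,None,fx=4,fy=4,interpolation=cv2.INTER_CUBIC))
E
```

```text
(no output)
```

View pics/w10c.png

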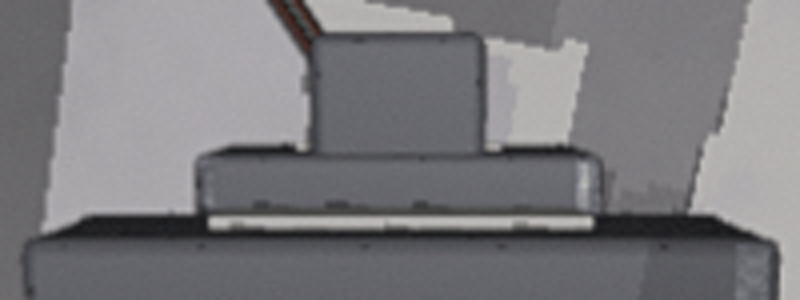

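```bash
python3 - <<'E'
import pickle
from geo import *
s,c=pickle.load(open('w10.pkl','rb'));M=c['mount']
def T(x,y,h):
    uv=(225+(x+.5)/4-.5,100+(y+.5)/4-.5)
    d=M[:3,:3]@ray(c,uv);o=M[:3,3];return (o+d*((h-o[0])/d[0])).round(1)
for h in(92,94): print('bottom end',T(197,156,h),T(602,156,h),'tab',T(315,36,h),T(483,36,h))
print('held',T(25,242,-18.7),T(778,242,-18.7))
E
```

```text
bottom end [ 92.  -27.  -61.6] [ 92.   27.9 -61.5] tab [ 92.  -10.8 -77.1] [ 92.   11.6 -77.1]
bottom end [ 94.  -27.2 -61.5] [ 94.   28.1 -61.4] tab [ 94.  -10.9 -77.2] [ 94.   11.7 -77.1]
held [-18.7 -26.6 -59.4] [-18.7  27.9 -59.3]
```

```bash
python3 -m creep '{"linear":[[10,0,-2],[25,0,-2],[36,0,-2],[41,0,-2],[41,0,-2]],"twist":[0,0,0,0,0]}'
python3 -m creep '{"linear":[[1,0,0],[1,0,0]],"twist":[0,0]}'
python3 - <<'E'
from geo import *
from look import *
import pickle
s,c=snap('wrist','w11.png');pickle.dump((s,c),open('w11.pkl','wb'))
togo(s,[490.8,29.7,87.3],100.4)
im=cv2.imread('pics/w11.png')[40:190,215:435]
cv2.imwrite('pics/w11c.png',cv2.resize(im,None,fx=3.6,fy=3.6,interpolation=cv2.INTER_CUBIC))
E
```

```text
clock: 16.62
tool_pos: [489.9, 29.9, 90.5]
tool_rot: [-0.065, 0.705, 0.065, 0.704]
wrist_force: [-0.3, 0.4, -0.0]
grip_width: 55.1
clock: 16.88
tool_pos: [490.5, 29.9, 90.3]
tool_rot: [-0.065, 0.704, 0.065, 0.704]
wrist_force: [-0.4, 0.7, -1.1]
grip_width: 55.4
tool pos [490.5  29.9  90.3] xaxis [ 0.001  0.    -1.   ] jawyaw 100.54 linear [ 3.  -0.2  0.2] twist 0.14 (or +-180) q6 -1.83
```

View pics/w11c.png

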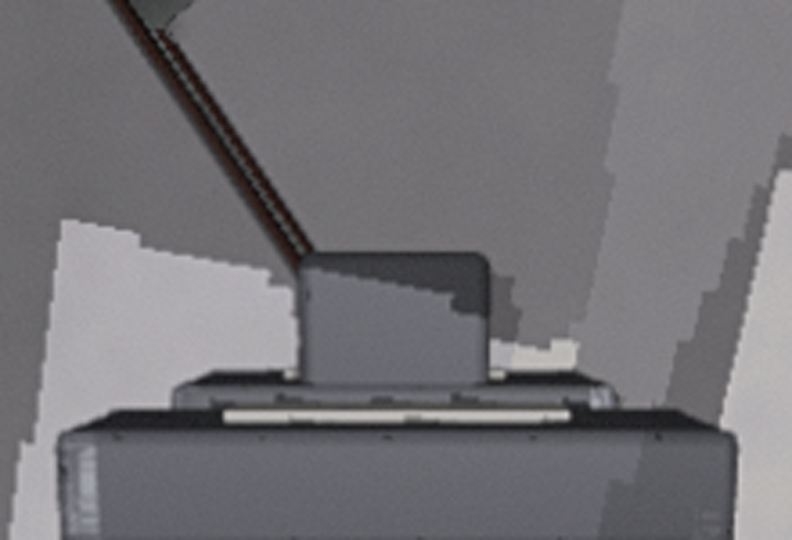

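```bash
python3 - <<'E'
import pickle
from geo import *
s,c=pickle.load(open('w11.pkl','rb'));M=c['mount']
def T(x,y,h):
    uv=(215+(x+.5)/3.6-.5,40+(y+.5)/3.6-.5)
    d=M[:3,:3]@ray(c,uv);o=M[:3,3];return (o+d*((h-o[0])/d[0])).round(1)
for h in(50,): print('bottom end',T(174,387,h),T(617,387,h),'tab',T(303,254,h),T(488,254,h))
print('held',T(58,434,-18.7),T(736,434,-18.7))
E
```

```text
bottom end [ 50.  -27.  -59.3] [ 50.   28.  -59.3] tab [ 50.  -10.7 -75.1] [ 50.   11.7 -75.1]
held [-18.7 -26.7 -59.4] [-18.7  27.9 -59.3]
```

```bash
python3 -m creep '{"linear":[[1.5,0,0],[2,0,0]],"twist":[0,0]}'
python3 -m creep '{"linear":[[0.5,0,0],[0.5,0,0]],"twist":[0,0]}'
```

```text
clock: 17.18
tool_pos: [490.2, 29.9, 88.1]
tool_rot: [-0.065, 0.704, 0.065, 0.704]
wrist_force: [-0.0, 0.3, -1.1]
grip_width: 55.1
clock: 17.42
tool_pos: [490.1, 29.9, 87.5]
tool_rot: [-0.065, 0.704, 0.065, 0.704]
wrist_force: [-0.2, 0.2, -0.9]
grip_width: 54.8
```

```bash
python3 -m creep '{"linear":[[0.5,0,0],[0.5,0,0]],"twist":[0,0]}'
python3 -m creep '{"linear":[[0.4,0,0],[0.4,0,0]],"twist":[0,0]}'
```

```text
clock: 17.68
tool_pos: [490.2, 29.9, 87.5]
tool_rot: [-0.065, 0.704, 0.065, 0.704]
wrist_force: [-2.3, -0.4, 4.6]
grip_width: 55.0
clock: 17.92
tool_pos: [490.2, 29.8, 87.5]
tool_rot: [-0.065, 0.704, 0.065, 0.704]
wrist_force: [-2.4, 0.1, 9.5]
grip_width: 55.0
```

```bash
python3 -m creep '{"linear":[[0,0,0],[0,0,0],[0,0,0]],"twist":[0,0,0]}' 66
python3 -m creep '{"linear":[[0,0,0],[0,0,0],[0,0,0]],"twist":[0,0,0]}' 85
python3 -m creep '{"linear":[[-20,0,0],[-60,0,0],[-110,0,0],[-150,0,0],[-150,0,0]],"twist":[0,0,0,0,0]}'
python3 - <<'E'
from geo import *
from look import *
import pickle
s,c=snap('wrist','w12.png');pickle.dump((s,c),open('w12.pkl','wb'))
snap('scene','s12.png')
E
```

```text
clock: 18.3
tool_pos: [490.2, 29.9, 86.5]
tool_rot: [-0.065, 0.704, 0.065, 0.704]
wrist_force: [-0.7, 0.2, -0.2]
grip_width: 65.7
clock: 18.68
tool_pos: [490.2, 29.8, 86.6]
tool_rot: [-0.065, 0.704, 0.065, 0.704]
wrist_force: [-1.2, -0.1, 0.3]
grip_width: 85.1
clock: 19.3
tool_pos: [492.7, 29.7, 240.0]
tool_rot: [-0.065, 0.702, 0.065, 0.707]
wrist_force: [0.6, -0.3, -0.2]
grip_width: 84.7
```

View pics/w12.png

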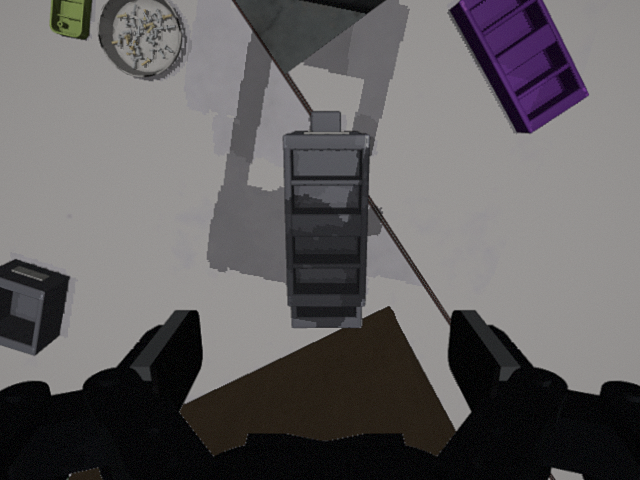

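View pics/s12.png

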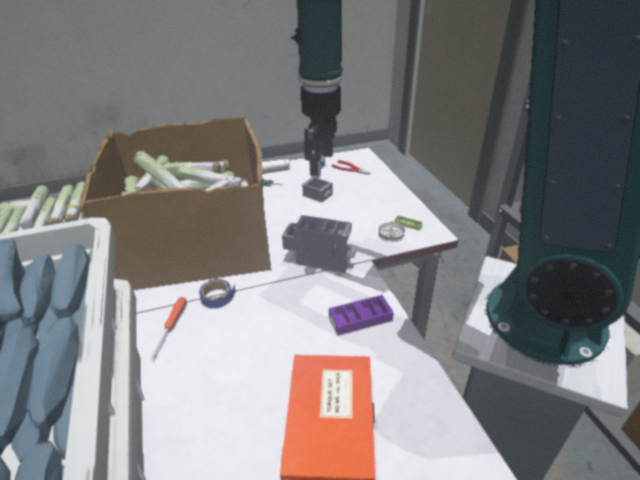

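The zigzag stack stands: the shallow tray is at (326,220) in the wrist view, with the deep tray's far lip showing at (326,318). I'll move aside and check with the top camera.

```bash
python3 -m creep '{"linear":[[0,55,-10],[0,110,-20],[0,165,-20],[0,220,-20],[0,270,-20]],"twist":[0,0,0,0,0]}'
python3 -m creep '{"linear":[[0,0,0],[0,0,0],[0,0,0]],"twist":[0,0,0]}'
python3 - <<'E'
from geo import *
from look import *
import pickle
s,c=snap('top','t13.png');pickle.dump((s,c),open('t13.pkl','wb'))
im=cv2.imread('pics/t13.png')[175:295,260:350]
cv2.imwrite('pics/t13c.png',cv2.resize(im,None,fx=5,fy=5,interpolation=cv2.INTER_CUBIC))
E
```

```text
clock: 20.02
tool_pos: [419.4, 292.9, 234.8]
tool_rot: [-0.065, 0.705, 0.065, 0.703]
wrist_force: [0.8, 0.3, 0.1]
grip_width: 85.0
clock: 20.4
tool_pos: [421.0, 290.2, 236.0]
tool_rot: [-0.065, 0.705, 0.064, 0.704]
wrist_force: [-0.1, -0.6, 0.5]
grip_width: 85.3
```

View pics/t13c.png

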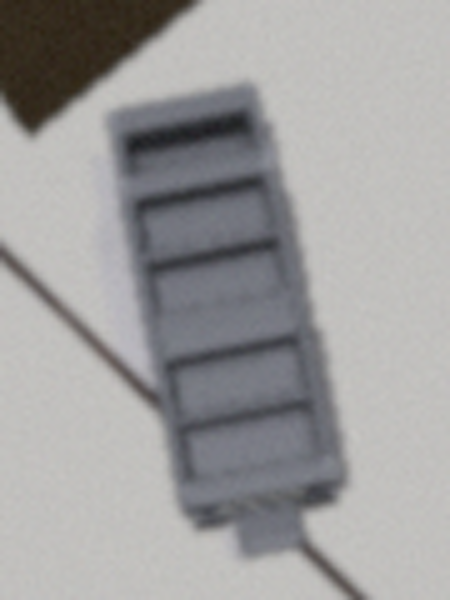

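View pics/t13.png

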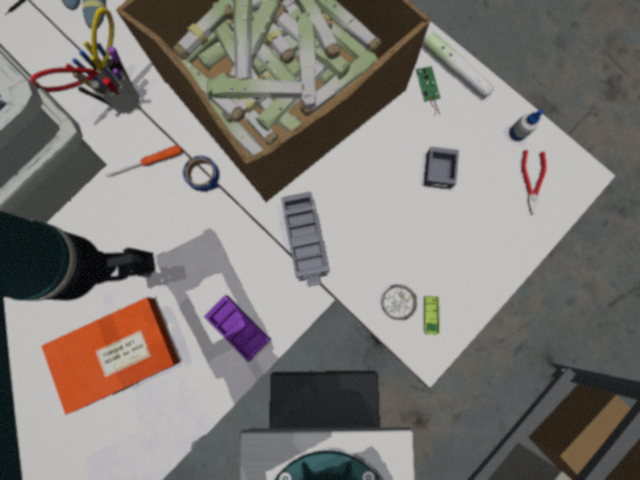

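```bash
python3 - <<'E'
from geo import *
from look import *
import pickle
c=pickle.load(open('t13.pkl','rb'))[1]
g=lambda x,y,z: onplane(c,((x+.5)/5-.5+260,(y+.5)/5-.5+175),z)[:2]
m=(g(183,508,106)+g(344,480,106))/2
t=(g(243,556,40)+g(302,543,40))/2
print('shallow near end',m,'tab tip',t,'dist (want 16)',np.linalg.norm(m-t))
robot.close_job()
E
```

```text
shallow near end [432.51771512  17.51997103] tab tip [417.70716537  15.68522728] dist (want 16) 14.923761871240078
the job is handed in; nothing more can be done
```

The zigzag stack is built and handed in, with the clock at about 20.5 s of the 61 s allowed. The deep tray sits on the tabbed bottom tray, stepped away from the tab and in line with it. The shallow four-pocket tray sits on the deep one, straight above the bottom tray.

- **Step of the deep tray:** it measured about 30 mm in the top view after release, and the pocket next to the tab stayed partly open.
- **Shallow tray over bottom tray:** just before release the wrist view had their tab ends within about 0.1 mm of each other. The last top-camera check put the shallow tray's end 14.9 mm from the tab tip, where 16 mm is ideal. That is within the 2 mm calibration.
- **Left alone:** in the last top view the bottom tray's tab and the deep tray's far end were at the same pixels as before the second placing. The short tray and the purple look-alike looked unmoved.
- **Contact:** the highest wrist force I read was 12 N, when setting the deep tray down. The robot was about 27 cm to the side of the stack at hand-in, touching nothing.

The top view gave the stacked deep tray a yaw of 11.6°, against 10.2–11.0° for the bottom tray measured beforehand. I put this down to coarse pixels in that view, since the wrist view showed the two parallel before release.

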